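# Set the gib screw of a bench slide

### The arm

A 7-joint arm with a two-finger parallel gripper is mounted at the origin on the work surface. World frame = base frame: x ahead of the robot, y to its left, z up, the work surface at z = 0. Lengths are in m, angles in rad, forces in N, time in s.
With the tool pointing down it reaches from about 0.4 to 0.85 m from the base axis. Payload 10.4 kg.
Tool frame: the origin (TCP) lies on the centre line of the jaws, within the pads' length; the fingertips stand 14 mm ahead of it and the grasp point (between the pads) lies 5 mm behind it (manip.tip_reach is the distance from the TCP to the fingertips, in m); z points along the fingers, y is the line along which they close (so a half turn about z gives the same grasp; the last joint's range is limited). The gripper opens to 85 mm and grips with 20 to 120 N. Pads are 22 mm wide; open, the fingers measure 114 mm over their backs; the gripper's body (76 mm by 85 mm) begins 54 mm behind the grasp point. The pads swing forward as they close: fully open they stand 13 mm farther back than shut.
Start: joints at [-1.259, 0.332, -0.065, 1.46, 0.022, 1.35, -0.088], TCP at [0.205, 0.59, 0.245] pointing down, gripper open.
Joint ranges: [-2.6, 2.6], [-0.5, 2.12], [-1.47, 1.34], [0.16, 2.42], [-1.27, 4.41], [0.06, 2.06], [-2.6, 2.6]. Speed limits (rad/s): [2.22, 2.22, 2.79, 2.79, 3.14, 3.14, 3.14].

### API

Orientations are given as a unit quaternion [x, y, z, w].
In Python, from workcell import manip gives the robot as it stands.
- The arm moves only by the shell command python3 -m pendant 'ROWS' [FORCE]. ROWS is JSON, a list of rows, each a list of 7 numbers: the shift along the tool's x, y, z in units of 50 mm (1.0 is 50 mm), then the turn, a rotation vector about the tool's x, y, z in units of 8 degrees (1.0 is 8 degrees), then the opening, from -1 (shut) to 1 (fully open), so that 0 is half open. In form: [[dx, dy, dz, ax, ay, az, jaw], ...]. A call has exactly 10 rows; each row is the pose to reach, as a shift and turn from the pose commanded when the call began, along the tool's axes at that moment; what a row does not reach only later rows make up. A row lasts 1/8 s, in which the tool goes at most 62.5 mm and 10.7 degrees, less where a joint would pass 70% of its speed; a pose out of reach is approached as far as the arm can. A call with a gripper value outside its range is refused whole. The fingers move at their own pace and stop on an object; FORCE is the grip in N (left out, the last holds). Time passes only in rows, so rows that repeat a pose let the fingers close, or fill a call up. It gives the time, the measured TCP pose, the force, the opening and the grip force at its end, in the units of the state.
- manip.get_obs(): the state, without advancing time (a new reading comes with each control period).
- manip.camera(name): name is "scene" or "top"; returns (picture, depth): 420x560x3 uint8, red, green, blue; 420x560 float32, m along the optical axis (not along the pixel's ray), 0 where there is no reading.
- manip.get_calibration(name): a dict with "fx", "fy", "cx", "cy" (pixels), "D" ([k1, k2, p1, p2, k3] as OpenCV has them; the pictures are not rectified), "xyz" and "orientation" of the camera in the world. Camera axes: x right, y up, looking along -z (the intrinsics and any distortion apply to the point x, -y, -z); pixel columns grow to the right and rows downward; lengths in m; the calibration is good to about 2 mm. A picture is of the moment at which its call begins. get_calibration takes no time and is no camera call.
- manip.hand_in(): hands the job in; it is judged then, once.
Trained networks look in the newest picture that a camera, given by its name, has taken for a name from the list of things; names that differ only in an ending like _2 or _b are one class to them, and where a whole thing is asked for, a point or a joint stands for the part that bears it (a point fixed in the world has none). Each returns a list of dicts, best first, with "p" (0 to 1); they miss things now and then, are a little off and sometimes report something else, mostly with a low value. They report only what shows in the picture. A call takes as long as a camera call.
- manip.find_in(thing, camera): "box" ([left, top, right, bottom] in pixels, round what is visible of it).
- manip.trace(thing, camera): "pixels" (420x560 bool, what is visible of it) and "box" ([left, top, right, bottom] in pixels, round what is visible of it).
- manip.tip_of(thing, camera): "pixel" ([column, row] in pixels: a listed point, or the origin of a listed thing).
The state is a dict: "clock": time; "joint_pos": joint angles; "joint_velocities": joint speeds; "tau": joint torques, N m; "position": TCP position; "ee_rot": TCP orientation; "ft_force": force on the tool from outside, world axes, zero at the start; "torque": the same for the moment, N m; "grip_width": opening from 0.0 (shut) to 1.0 (fully open); "grasp_force": force on a finger pad.
Only numpy, scipy, OpenCV 4.12 (cv2) and the standard library are available. Lean on these libraries where they do the work, as an engineer would, in place of code of your own. Each camera call takes 0.05 s, during which the arm holds its last target. There are 200 camera calls.

### The job

Push the carriage of the bench slide fully home against its end stop. Then turn its brass thumbscrew clockwise until it bottoms, finger-tight but not forced, and back it off a quarter of a turn. Leave the carriage home and the other things on the bench where they are.

Things in the scene. Friction and masses are not known exactly. Their poses are not given: they have to be found in the camera images.
- bed: Bed of the bench slide, bolted down: green foot plate 120 x 360 x 18 mm with a dark steel rail 84 mm wide on it, rail top 50 mm above the bench. Origin: centre of its underside on the bench; z up; y along the rail towards the end stop, a dark steel block 84 x 20 mm, 35 mm above the rail (its top at 85 mm), at the +y end of the rail.
- carriage_body (a joint): Slide of the carriage along the bed, in m: 0 = home, touching the end stop; grows as the carriage is away from the stop (towards the bed's -y), up to 0.09. It drags with about 6 N and stays where it is left.
- push_plate (a point): Centre of the upright steel plate on top of the carriage, by which it is pushed: 50 mm wide across the slide (bed's x), 12 mm thick along it (y), 42 mm tall, top 120 mm above the bench. The carriage is a steel block 110 x 160 x 28 mm, top 78 mm above the bench; the plate stands near its -y end with 8 mm of carriage behind it. Axes as the bed's.
- thumbscrew (a point): Brass wing thumbscrew, upright on the carriage. Point: on its axis, 36 mm above the carriage top, 114 mm above the bench; x along the wings, z up. Wings: a flat bar 46 mm long (x), 10 mm thick (y), from 99 mm above the bench up to 129 mm at the ends and 122 mm in the middle; below is a collar of 28 mm diameter. Clockwise from above tightens; its height does not change.
- boss (a point): Top centre of the round boss (42 mm diameter, 90 mm above the bench; 96 mm from the push plate) under the thumbscrew. In it a lug on the screw, 12 mm off axis, meets a hidden stop: that is bottom. The screw starts 60 to 150 degrees short of it. It drags with 0.03 N m; at bottom the torque climbs over 5 to 15 degrees: at 0.15 N m it is finger-tight, beyond 0.4 N m forced. It stays where it is left.
- wrench: Loose open-ended spanner 160 mm long, 8 mm high, lying beside the bed; bystander. Origin: centre of its underside.
- nut: Loose dark steel ring nut, 28 mm across, 11 mm high, lying on the rail at the end away from the end stop; bystander. Origin: centre of its underside.
- oil_mid (a point): Small yellow oil bottle, 40 mm across and 90 mm tall, standing beside the bed on the far side; bystander. Point: half-way up.
- hammer: Loose hammer 260 mm long, wooden handle, lying on the left; bystander. Origin: mid-length, on the bench.
- screwdriver: Loose screwdriver 200 mm long, lying on the right; bystander. Origin: mid-length, on the bench.
- tin_mid (a point): Open aluminium tin, 80 mm across and 85 mm tall, at the back; bystander. Point: half-way up.

How it is judged:
By the outcome, as a careful person would: the job done as asked, in the order asked, and still so for the second after the job is handed in, with the robot touching nothing.
It also fails if it takes over 64 s, if anything falls off the work surface, if the arm or the gripper's body presses on something with over 40 N, if the wrist force passes 120 N, or if a joint passes its speed limit or range.

## Working session

There is one attempt and no reset: what is moved stays moved. The work goes in short steps, Python scripts to look and compute and a shell command to move; the robot and the scene stay as the last step left them, time stands still between calls to the robot, and variables do not carry over. Pictures are saved under pics/ and viewed, at most 10 in all, crops included, and the job is handed in when it is done.

```bash
mkdir -p pics; cat > h.py <<'E'
import numpy as np, cv2
from scipy.spatial.transform import Rotation as R
from workcell import manip
def ray(cal,px):
    K=np.array([[cal['fx'],0,cal['cx']],[0,cal['fy'],cal['cy']],[0,0,1]])
    u=cv2.undistortPoints(np.array([[px]],float),K,np.array(cal['D'],float))[0,0]
    return R.from_quat(cal['orientation']).apply([u[0],-u[1],-1.0])
def at_z(cal,px,z):
    r=ray(cal,px);o=np.array(cal['xyz']);return o+r*(z-o[2])/r[2]
def at_d(cal,px,d):
    return np.array(cal['xyz'])+ray(cal,px)*d
E
python3 - <<'E'
from h import *
o=manip.get_obs();print({k:np.round(v,3).tolist() for k,v in o.items()})
for c in ['scene','top']:
    im,d=manip.camera(c);cv2.imwrite(f'pics/{c}0.png',im[:,:,::-1]);np.save(f'{c}_d.npy',d)
    cal=manip.get_calibration(c);print(c,np.round(cal['xyz'],3),np.round(cal['orientation'],3),cal['fx'])
    for t,z in [('bed',0),('push_plate',.099),('thumbscrew',.114),('boss',.09),('nut',.05),('wrench',0),('oil_mid',.045),('hammer',0),('screwdriver',0),('tin_mid',.042)]:
        for r in manip.tip_of(t,c)[:2]: print(t,round(r['p'],2),np.round(r['pixel'],1),np.round(at_z(cal,r['pixel'],z),4))
E
```

```text
{'clock': 0.0, 'joint_pos': [-1.259, 0.333, -0.065, 1.461, 0.022, 1.35, -0.088], 'joint_velocities': [-0.001, -0.001, 0.001, 0.001, -0.002, -0.001, 0.001], 'tau': [-0.001, -62.544, 0.049, -39.16, 0.016, 0.01, 0.0], 'position': [0.205, 0.59, 0.245], 'ee_rot': [0.167, 0.986, -0.001, -0.0], 'ft_force': [0.38, -0.196, -0.98], 'torque': [-0.026, -0.005, -0.003], 'grasp_force': 0.0, 'grip_width': 1.002}
scene [ 1.327 -0.753  0.947] [0.391 0.167 0.355 0.833] 431.3314642307627
bed 0.92 [257.3 233.5] [ 0.5602 -0.1004  0.    ]
bed 0.27 [125.4 278.5] [ 0.4383 -0.5002  0.    ]
push_plate 0.76 [244.4 218.4] [ 0.565  -0.1527  0.099 ]
thumbscrew 0.7 [268.5 204.4] [ 0.5801 -0.0684  0.114 ]
boss 0.82 [268.4 209.7] [ 0.5772 -0.0664  0.09  ]
nut 0.54 [214.  239.9] [ 0.5321 -0.2466  0.05  ]
nut 0.53 [371.  204.1] [0.7543 0.2281 0.05  ]
oil_mid 0.62 [237.  260.6] [ 0.6402 -0.2481  0.045 ]
hammer 0.77 [359.7 160.6] [0.5281 0.4709 0.    ]
screwdriver 0.82 [125.1 277.1] [ 0.433  -0.4982  0.    ]
tin_mid 0.64 [368.6 205.6] [0.7484 0.2248 0.042 ]
tin_mid 0.36 [359.4 163.4] [0.5743 0.4007 0.042 ]
top [ 0.379 -0.045  1.348] [ 0.059 -0.062 -0.695  0.714] 454.64706866899314
bed 0.94 [304.  225.9] [ 0.5683 -0.1053  0.    ]
push_plate 0.65 [321.  228.3] [ 0.549  -0.1482  0.099 ]
thumbscrew 0.61 [291.2 212.7] [ 0.588  -0.0643  0.114 ]
boss 0.61 [290.4 217.8] [ 0.5775 -0.0628  0.09  ]
nut 0.5 [360.5 233.8] [ 0.5428 -0.2664  0.05  ]
wrench 0.64 [291.  257.8] [ 0.472  -0.0689  0.    ]
wrench 0.42 [352.7 201.1] [ 0.6481 -0.2513  0.    ]
oil_mid 0.29 [355.2 234.1] [ 0.5422 -0.2519  0.045 ]
hammer 0.61 [121.9 231.7] [0.5348 0.4411 0.    ]
screwdriver 0.86 [437.1 274.6] [ 0.433  -0.5043  0.    ]
tin_mid 0.65 [193.6 162.5] [0.7433 0.2287 0.042 ]
tin_mid 0.22 [288.7 259.1] [ 0.4652 -0.0616  0.042 ]
```

```bash
python3 - <<'E'
from h import *
a=cv2.imread('pics/top0.png')[120:320,210:410];b=cv2.imread('pics/scene0.png')[140:290,170:370]
cv2.imwrite('pics/c1.png',cv2.resize(a,(800,600) if 0 else (600,600),interpolation=cv2.INTER_CUBIC))
cv2.imwrite('pics/c2.png',cv2.resize(b,(800,600),interpolation=cv2.INTER_CUBIC))
# height-layer points
P=[]
for c in ['top','scene']:
    d=np.load(f'{c}_d.npy');cal=manip.get_calibration(c)
    K=np.array([[cal['fx'],0,cal['cx']],[0,cal['fy'],cal['cy']],[0,0,1]])
    v,u=np.nonzero(d>0)
    n=cv2.undistortPoints(np.stack([u,v],1)[:,None].astype(float),K,np.array(cal['D'],float))[:,0]
    dd=d[v,u];p=np.array(cal['xyz'])+R.from_quat(cal['orientation']).apply(np.c_[n[:,0],-n[:,1],-np.ones(len(n))]*dd[:,None])
    np.save(f'{c}_p.npy',p)
    m=(abs(p[:,0]-.56)<.2)&(abs(p[:,1]+.1)<.25)
    for lo,hi,nm in [(.010,.026,'foot'),(.044,.056,'rail'),(.072,.082,'carr'),(.082,.088,'stop'),(.095,.117,'plate+screw'),(.118,.135,'top')]:
        q=p[m&(p[:,2]>lo)&(p[:,2]<hi)]
        if len(q)>5:
            r=cv2.minAreaRect(q[:,:2].astype(np.float32)*1000);print(c,nm,len(q),np.round(r[0],1),np.round(r[1],1),round(r[2],1),np.round(np.median(q,0),4))
    q=p[m&(p[:,2]>.095)&(p[:,2]<.14)]
    if c=='top' : print(len(q)); print(np.round(q[q[:,1]<.05][::max(1,len(q)//60)],3).tolist())
E
```

```text
top foot 851 [ 542.8 -111.1] [379.5 228.8] 88.5 [ 0.5303 -0.1471  0.017 ]
top rail 1673 [ 587.2 -110.1] [351.2 167.3] 82.9 [ 0.5574 -0.1928  0.0495]
top carr 1839 [569.9 -80.7] [308.7 136.6] 87.9 [ 0.5678 -0.0902  0.0773]
top stop 277 [577.1 -88.9] [135.8 324. ] 0.4 [0.5909 0.0469 0.0842]
top plate+screw 84 [ 559.8 -102.6] [118.1  47.4] 81.9 [ 0.5673 -0.0726  0.1053]
top top 91 [ 570.2 -101.7] [118.1  46.9] 72.7 [ 0.5693 -0.0667  0.1218]
190
[[0.595, -0.05, 0.128], [0.593, -0.05, 0.127], [0.59, -0.047, 0.125], [0.589, -0.055, 0.132], [0.586, -0.053, 0.133], [0.585, -0.05, 0.123], [0.585, -0.058, 0.124], [0.583, -0.053, 0.121], [0.582, -0.061, 0.128], [0.584, -0.05, 0.098], [0.58, -0.058, 0.121], [0.584, -0.067, 0.099], [0.579, -0.053, 0.113], [0.578, -0.061, 0.121], [0.581, -0.07, 0.098], [0.578, -0.05, 0.101], [0.575, -0.058, 0.121], [0.578, -0.067, 0.099], [0.578, -0.154, 0.119], [0.575, -0.05, 0.102], [0.572, -0.059, 0.121], [0.572, -0.067, 0.121], [0.575, -0.157, 0.119], [0.572, -0.048, 0.101], [0.572, -0.056, 0.103], [0.569, -0.064, 0.123], [0.574, -0.152, 0.11], [0.573, -0.16, 
[... 613 characters left out ...]
147, 0.115], [0.544, -0.155, 0.121], [0.542, -0.149, 0.117], [0.539, -0.144, 0.12], [0.539, -0.152, 0.12], [0.537, -0.147, 0.116], [0.537, -0.155, 0.117], [0.534, -0.15, 0.116], [0.531, -0.144, 0.115], [0.531, -0.152, 0.117], [0.529, -0.15, 0.11]]
scene foot 843 [ 547.6 -116.1] [356.5 228.4] 89.0 [ 0.6133 -0.1549  0.0181]
scene rail 1238 [ 597.3 -114.2] [352.6 171.1] 79.3 [ 0.5654 -0.1937  0.0507]
scene carr 995 [573.6 -94.9] [148.4 320.4] 0.5 [ 0.5895 -0.0961  0.0785]
scene stop 192 [582.5 -88.4] [133.1 328. ] 0.0 [0.5967 0.0367 0.0846]
scene plate+screw 139 [ 562.5 -101.6] [118.7  53.6] 81.6 [ 0.5761 -0.0702  0.1058]
scene top 96 [ 567.7 -101.5] [120.6  48.3] 77.2 [ 0.5689 -0.0688  0.1212]
```

View pics/c1.png

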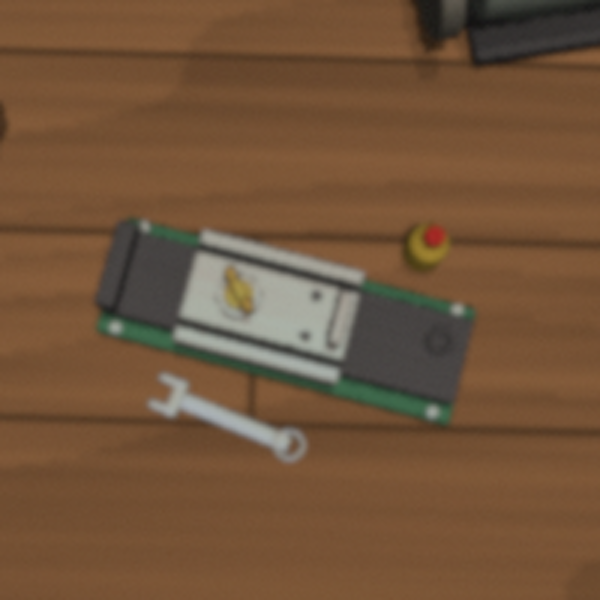

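View pics/c2.png

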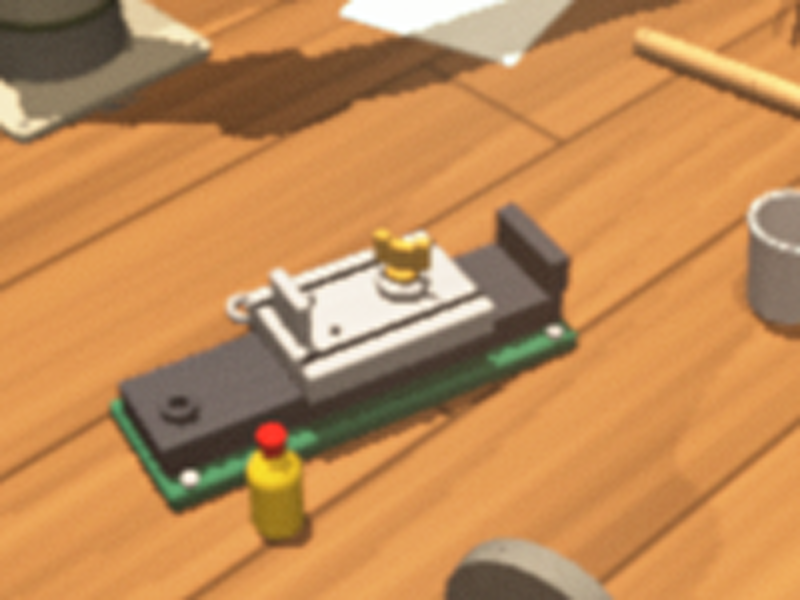

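Top crop: the stop is at the left (~120,265), thumbscrew at (238,292), plate at (340,320), nut at (440,340) and oil bottle at (428,247). The scene crop agrees: the carriage is well short of the stop. Next I'll fit the bed axes.

```bash
cat >> h.py <<'E'
def cloud(c):
    im,d=manip.camera(c);cal=manip.get_calibration(c)
    K=np.array([[cal['fx'],0,cal['cx']],[0,cal['fy'],cal['cy']],[0,0,1]])
    v,u=np.nonzero(d>0)
    n=cv2.undistortPoints(np.stack([u,v],1)[:,None].astype(float),K,np.array(cal['D'],float))[:,0]
    p=np.array(cal['xyz'])+R.from_quat(cal['orientation']).apply(np.c_[n[:,0],-n[:,1],-np.ones(len(n))]*d[v,u][:,None])
    return im,p,im[v,u].astype(int)
E
python3 - <<'E'
from h import *
from scipy.optimize import minimize
C=[cloud(c) for c in ('top','scene')]
for (im,p,col),nm in zip(C,('top','scene')):
    # green foot: rectangle fit
    hsv=cv2.cvtColor(col[None].astype(np.uint8),cv2.COLOR_RGB2HSV)[0]
    m=(hsv[:,0]>50)&(hsv[:,0]<90)&(hsv[:,1]>80)&(np.abs(p[:,2]-.018)<.012)&(abs(p[:,0]-.57)<.15)&(abs(p[:,1]+.1)<.25)
    q=p[m];r=cv2.minAreaRect(q[:,:2].astype(np.float32)*1000);print(nm,'green',m.sum(),np.round(r[0],1),np.round(r[1],1),r[2])
    # push plate top + brass
    br=(hsv[:,0]>15)&(hsv[:,0]<32)&(hsv[:,1]>100)&(p[:,2]>.112)&(p[:,2]<.137)&(abs(p[:,0]-.58)<.05)&(abs(p[:,1]+.062)<.04)
    q=p[br];e,V=np.linalg.eigh(np.cov(q[:,:2].T));v=V[:,1];print(nm,'brass',br.sum(),np.round(q.mean(0),4),'ang',np.degrees(np.arctan2(v[1],v[0]))%180,2*np.sqrt(3*e))
    t=((q[:,:2]-q[:,:2].mean(0))@v);print(' mid',np.round(q[:,:2].mean(0)+v*(t.max()+t.min())/2,4),t.max()-t.min())
    th=np.radians(-14.7);ex=np.array([np.cos(th),np.sin(th)]);ey=np.array([-ex[1],ex[0]])
    for a,b,k in [(.112,.126,'plate')]:
        w=(p[:,2]>a)&(p[:,2]<b)&(abs(p[:,0]-.555)<.05)&(abs(p[:,1]+.152)<.03);q=p[w];r=cv2.minAreaRect(q[:,:2].astype(np.float32)*1000);print(nm,k,w.sum(),np.round(q.mean(0),4),np.round(r[0],1),np.round(r[1],1),r[2])
    w=(p[:,2]>.06)&(p[:,2]<.14)&(np.hypot(p[:,0]-.58,p[:,1]+.07)<.22)
    q=p[w];s=q[:,:2]@ey;x=(q[:,:2]-[.56,-.105])@ex
    k=(abs(x)<.03)
    h=np.histogram(s[k],bins=np.arange(-.40,.16,.004));z=[np.round(np.median(q[k&(s>=a)&(s<a+.004),2]),3) if n else 0 for n,a in zip(h[0],h[1])]
    print([(round(a,3),int(n),float(zz)) for n,a,zz in zip(h[0],h[1],z) if n])
E
```

```text
top green 381 [ 564.6 -107.7] [349.3 113.7] 76.50865936279297
top brass 49 [ 0.576  -0.0593  0.1234] ang 29.33395459056942 [0.009358   0.03755717]
 mid [ 0.5756 -0.0596] 0.03907611923014043
top plate 80 [ 0.5536 -0.1532  0.1177] [ 553.4 -153.5] [11.9 50.3] 76.76712799072266
[(np.float64(-0.12), 2, 0.062), (np.float64(-0.116), 3, 0.063), (np.float64(-0.112), 2, 0.064), (np.float64(-0.108), 1, 0.061), (np.float64(-0.104), 3, 0.062), (np.float64(-0.1), 7, 0.062), (np.float64(-0.096), 3, 0.061), (np.float64(-0.024), 18, 0.075), (np.float64(-0.02), 30, 0.077), (np.float64(-0.016), 20, 0.113), (np.float64(-0.012), 35, 0.117), (np.float64(-0.008), 35, 0.117), (np.float64(-0.004), 41, 0.091), (np.float64(0.0), 30, 0.079), (np.float64(0.004), 30, 0.077), (np.float64(0.008), 28, 0.077), (np.float64(0.012), 30, 0.078), (np.float64(0.016), 30, 0.079), (np.float64(0.02), 31, 0.078), (np.float64(0.024), 29, 0.077), (np.float64(0.028), 32, 0.077), (np.float64(0.032), 29, 0.077), (np.float64(0.036), 30, 0.077), (np.float64(0.04), 30, 0.077), (np.float64(0.044), 29, 0.077), (np.float64(0.048), 29, 0.
[... 1824 characters left out ...]
, 0.078), (np.float64(0.052), 14, 0.079), (np.float64(0.056), 16, 0.078), (np.float64(0.06), 18, 0.078), (np.float64(0.064), 18, 0.078), (np.float64(0.068), 26, 0.081), (np.float64(0.072), 40, 0.092), (np.float64(0.076), 40, 0.098), (np.float64(0.08), 31, 0.102), (np.float64(0.084), 31, 0.101), (np.float64(0.088), 22, 0.106), (np.float64(0.092), 25, 0.101), (np.float64(0.096), 25, 0.107), (np.float64(0.1), 16, 0.105), (np.float64(0.104), 9, 0.104), (np.float64(0.108), 7, 0.08), (np.float64(0.112), 8, 0.08), (np.float64(0.116), 7, 0.079), (np.float64(0.12), 7, 0.079), (np.float64(0.124), 13, 0.077), (np.float64(0.128), 15, 0.079), (np.float64(0.132), 14, 0.08), (np.float64(0.136), 10, 0.078)]
```

Bed +y points at about 76.5° in the world, and the push plate is at about (0.555, -0.1535). I'll move in behind the plate, shutting the fingers on the way.

```bash
cat >> h.py <<'E'
def go(pos,yaw):
    "shift/turn units from the present pose to TCP pos, tool x at yaw deg, pointing down"
    o=manip.get_obs();A=R.from_quat(o['ee_rot']);T=R.from_matrix(np.c_[[np.cos(np.radians(yaw)),np.sin(np.radians(yaw)),0],[np.sin(np.radians(yaw)),-np.cos(np.radians(yaw)),0],[0,0,-1]])
    x=A.apply([1,0,0]);print('t',o['clock'],'pos',np.round(o['position'],4),'yaw',round(float(np.degrees(np.arctan2(x[1],x[0]))),1),'j',np.round(o['joint_pos'],2),'F',np.round(o['ft_force'],1),'T',np.round(o['torque'],3))
    print('shift',np.round(A.inv().apply(np.array(pos)-o['position'])/.05,3),'turn',np.round(np.degrees((A.inv()*T).as_rotvec())/8,3))
E
python3 -m pendant '[[-0.81,-0.88,0,0,0,0.74,-1],[-1.62,-1.77,0,0,0,1.48,-1],[-2.43,-2.65,0,0,0,2.22,-1],[-3.24,-3.54,0,0,0,2.96,-1],[-4.05,-4.42,0,0,0,3.7,-1],[-4.86,-5.3,0,0,0,4.44,-1],[-5.67,-6.19,0,0,0,5.18,-1],[-6.48,-7.07,0,0,0,5.92,-1],[-7.29,-7.96,0,0,0,6.66,-1],[-8.1,-8.84,0,0,0,7.4,-1]]' 40
python3 -c "from h import *;go([.5445,-.197,.20],76.5)"
```

```text
clock: 2.45
position: [0.4431, 0.0379, 0.2457]
ee_rot: [0.633, 0.774, 0.001, 0.0]
ft_force: [1.0, 0.2, 0.1]
grip_width: 0.001
grasp_force: 0.0
t 2.45 pos [0.4431 0.0379 0.2457] yaw 101.4 j [-0.7  -0.11  0.48  1.93  0.05  1.3  -0.03] F [1.  0.2 0.1] T [ 0.035 -0.094 -0.02 ]
shift [-5.008  1.055  0.911] turn [ 0.007 -0.006  3.116]
```

```bash
python3 -m pendant '[[-1,0.21,0,0,0,0.62,-1],[-2,0.42,0,0,0,1.24,-1],[-3,0.63,0,0,0,1.86,-1],[-4,0.84,0,0,0,2.5,-1],[-5,1.05,0.2,0,0,3.1,-1],[-5,1.05,0.9,0,0,3.1,-1],[-5,1.05,1.6,0,0,3.1,-1],[-5,1.05,2.2,0,0,3.1,-1],[-5,1.05,2.8,0,0,3.1,-1],[-5,1.05,2.8,0,0,3.1,-1]]'
python3 - <<'E'
from h import *
go([.5445,-.197,.105],76.5)
c='scene';im,d=manip.camera(c);cv2.imwrite('pics/c3.png',cv2.resize(im[140:290,170:370,::-1],(800,600),interpolation=cv2.INTER_CUBIC))
E
```

```text
clock: 3.7
position: [0.5431, -0.194, 0.1036]
ee_rot: [0.784, 0.621, -0.001, -0.001]
ft_force: [0.9, -1.4, 1.0]
grip_width: 0.003
grasp_force: 0.0
t 3.7 pos [ 0.5431 -0.194   0.1036] yaw 76.8 j [-0.32  0.42  0.72  1.78 -0.31  1.06  0.28] F [ 0.9 -1.4  1. ] T [-0.017 -0.015  0.006]
shift [-0.053  0.04  -0.028] turn [-0.027  0.002  0.041]
```

View pics/c3.png

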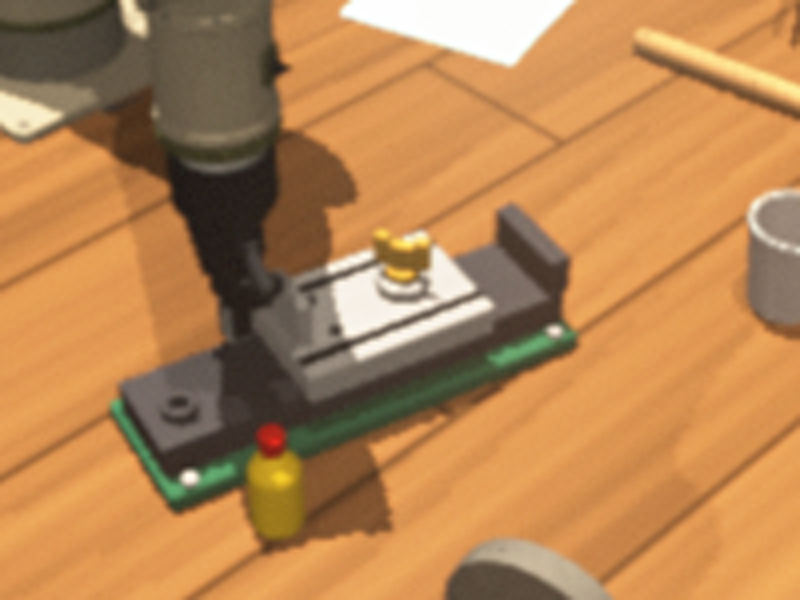

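Fingers are shut behind the plate (about 255,290). The nut is clear. Pushing now.

```bash
python3 -m pendant '[[0.15,0,0,0,0,0,-1],[0.3,0,0,0,0,0,-1],[0.42,0,0,0,0,0,-1],[0.55,0,0,0,0,0,-1],[0.7,0,0,0,0,0,-1],[0.85,0,0,0,0,0,-1],[1.0,0,0,0,0,0,-1],[1.15,0,0,0,0,0,-1],[1.3,0,0,0,0,0,-1],[1.4,0,0,0,0,0,-1]]'
python3 - <<'E'
from h import *
go([.5445,-.197,.105],76.5)
c='top';manip.camera(c);cal=manip.get_calibration(c)
for t,z in [('thumbscrew',.114),('boss',.09)]:
    for r in manip.tip_of(t,c)[:1]: print(t,r['p'],at_z(cal,r['pixel'],z))
E
```

```text
clock: 5.0
position: [0.5604, -0.1278, 0.1056]
ee_rot: [0.784, 0.621, -0.0, 0.001]
ft_force: [-0.8, -7.1, 0.7]
grip_width: -0.001
grasp_force: 3.2
t 5.0 pos [ 0.5604 -0.1278  0.1056] yaw 76.7 j [-0.43  0.41  0.7   1.79 -0.3   1.05  0.15] F [-0.8 -7.1  0.7] T [-1.284  0.03  -0.03 ]
shift [-1.42   0.008  0.016] turn [0.008 0.014 0.029]
thumbscrew 0.68 [ 0.42996669 -0.45829205  0.114     ]
boss 0.87 [ 0.59018413 -0.02036405  0.09      ]
```

```bash
python3 -m pendant '[[0.03,0,0,0,0,0,-1],[0.06,0,0,0,0,0,-1],[0.09,0,0,0,0,0,-1],[0.12,0,0,0,0,0,-1],[0.14,0,0,0,0,0,-1],[0.16,0,0,0,0,0,-1],[0.18,0,0,0,0,0,-1],[0.2,0,0,0,0,0,-1],[0.22,0,0,0,0,0,-1],[0.24,0,0,0,0,0,-1]]'; python3 -m pendant '[[0.01,0,0,0,0,0,-1],[0.02,0,0,0,0,0,-1],[0.03,0,0,0,0,0,-1],[0.04,0,0,0,0,0,-1],[0.05,0,0,0,0,0,-1],[0.06,0,0,0,0,0,-1],[0.06,0,0,0,0,0,-1],[0.06,0,0,0,0,0,-1],[0.06,0,0,0,0,0,-1],[0.06,0,0,0,0,0,-1]]'
```

```text
clock: 6.4
position: [0.5632, -0.116, 0.1056]
ee_rot: [0.784, 0.621, -0.0, 0.001]
ft_force: [-0.5, -6.9, 2.2]
grip_width: -0.0
grasp_force: 3.0
clock: 7.65
position: [0.5639, -0.113, 0.1056]
ee_rot: [0.784, 0.621, -0.0, 0.001]
ft_force: [1.1, -5.8, 0.9]
grip_width: -0.004
grasp_force: 2.9
```

```bash
python3 -m pendant '[[0.01,0,0,0,0,0,-1],[0.02,0,0,0,0,0,-1],[0.03,0,0,0,0,0,-1],[0.04,0,0,0,0,0,-1],[0.05,0,0,0,0,0,-1],[0.06,0,0,0,0,0,-1],[0.06,0,0,0,0,0,-1],[0.06,0,0,0,0,0,-1],[0.06,0,0,0,0,0,-1],[0.06,0,0,0,0,0,-1]]'; python3 -m pendant '[[0.01,0,0,0,0,0,-1],[0.02,0,0,0,0,0,-1],[0.03,0,0,0,0,0,-1],[0.04,0,0,0,0,0,-1],[0.05,0,0,0,0,0,-1],[0.06,0,0,0,0,0,-1],[0.06,0,0,0,0,0,-1],[0.06,0,0,0,0,0,-1],[0.06,0,0,0,0,0,-1],[0.06,0,0,0,0,0,-1]]'
```

```text
clock: 8.9
position: [0.5646, -0.1101, 0.1056]
ee_rot: [0.784, 0.621, -0.0, 0.001]
ft_force: [1.1, -5.9, 1.6]
grip_width: -0.002
grasp_force: 2.9
clock: 10.15
position: [0.5647, -0.1097, 0.1057]
ee_rot: [0.785, 0.62, -0.001, 0.002]
ft_force: [-0.3, -13.9, 1.6]
grip_width: -0.0
grasp_force: 6.5
```

Force is up and the motion has stalled, so this looks like the stop. I'll press slightly more to confirm, then back away.

```bash
python3 -m pendant '[[0.01,0,0,0,0,0,-1],[0.02,0,0,0,0,0,-1],[0.03,0,0,0,0,0,-1],[0.04,0,0,0,0,0,-1],[0.05,0,0,0,0,0,-1],[0.06,0,0,0,0,0,-1],[0.06,0,0,0,0,0,-1],[0.06,0,0,0,0,0,-1],[0.06,0,0,0,0,0,-1],[0.06,0,0,0,0,0,-1]]'; python3 -m pendant '[[-0.1,0,0,0,0,0,-1],[-0.25,0,0,0,0,0,-1],[-0.4,0,-0.2,0,0,0,-1],[-0.4,0,-0.8,0,0,0,-0.5],[-0.4,0,-1.4,0,0,0,0],[-0.8,0,-2,0,0,0,0],[-1.4,0,-2,0,0,0,0],[-2.2,0,-2,0,0,0,0],[-2.8,0,-2,0,0,0,0],[-2.8,0,-2,0,0,0,0]]'
python3 - <<'E'
from h import *
for c in ('top','scene'):
    im,p,col=cloud(c)
    b=im[140:290,170:370] if c=='scene' else im[150:280,210:390]
    cv2.imwrite(f'pics/d_{c}.png',cv2.resize(b[:,:,::-1],None,fx=4,fy=4,interpolation=cv2.INTER_CUBIC))
    hsv=cv2.cvtColor(col[None].astype(np.uint8),cv2.COLOR_RGB2HSV)[0]
    br=(hsv[:,0]>15)&(hsv[:,0]<32)&(hsv[:,1]>100)&(p[:,2]>.112)&(p[:,2]<.137)&(abs(p[:,0]-.59)<.05)&(abs(p[:,1]-.0)<.05)
    q=p[br]
    if len(q)<8: print(c,'brass',len(q)); continue
    e,V=np.linalg.eigh(np.cov(q[:,:2].T));v=V[:,1];t=(q[:,:2]-q[:,:2].mean(0))@v
    print(c,br.sum(),np.round(q[:,:2].mean(0)+v*(t.max()+t.min())/2,4),np.round(q.mean(0),4),np.degrees(np.arctan2(v[1],v[0]))%180,t.max()-t.min())
    cal=manip.get_calibration(c)
    for n,z in [('thumbscrew',.114),('boss',.09)]:
        for r in manip.tip_of(n,c)[:1]: print(n,r['p'],at_z(cal,r['pixel'],z))
go([.587,-.0035,.2],208.5)
E
```

```text
clock: 11.4
position: [0.5647, -0.1096, 0.1057]
ee_rot: [0.785, 0.619, -0.002, 0.003]
ft_force: [-2.5, -21.3, 1.9]
grip_width: -0.002
grasp_force: 10.8
clock: 12.65
position: [0.5328, -0.242, 0.2061]
ee_rot: [0.785, 0.62, 0.0, 0.0]
ft_force: [-0.2, -0.4, 0.1]
grip_width: 0.494
grasp_force: 0.0
top 52 [ 0.5894 -0.0018] [ 0.5894 -0.0018  0.124 ] 29.44400871138359 0.03996184490444522
thumbscrew 0.59 [0.72615818 0.20217896 0.114     ]
boss 0.89 [ 0.59402753 -0.00536712  0.09      ]
scene 73 [ 0.5931 -0.003 ] [ 0.5931 -0.003   0.1217] 27.613104239787276 0.04362647237100812
thumbscrew 0.64 [0.58545231 0.0105811  0.114     ]
boss 0.93 [ 0.59217969 -0.00574565  0.09      ]
t 12.95 pos [ 0.5344 -0.2381  0.2053] yaw 76.9 j [-0.3   0.33  0.79  1.66 -0.25  1.25  0.31] F [-0.   0.1 -1.2] T [-0.021 -0.016 -0.026]
shift [ 4.809 -0.037  0.109] turn [ 4.0000e-03 -2.0000e-03 -1.6447e+01]
```

View pics/d_scene.png

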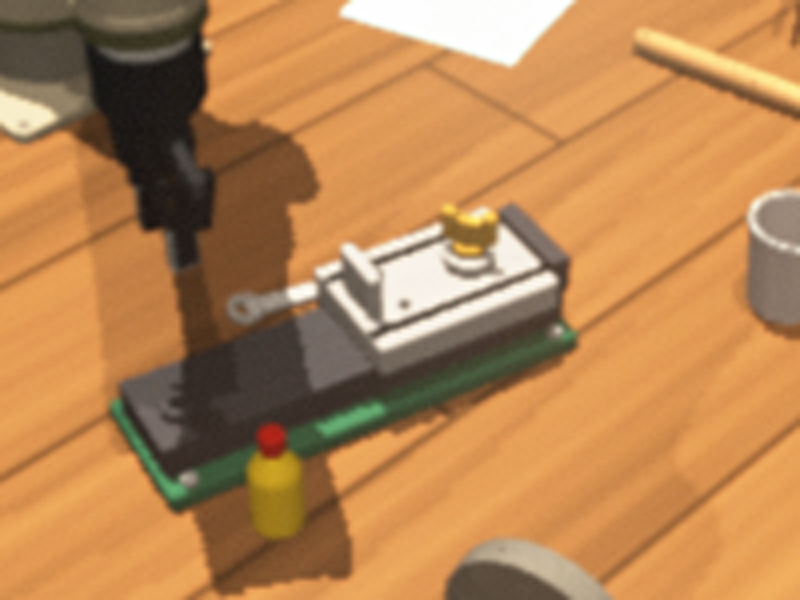

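View pics/d_top.png

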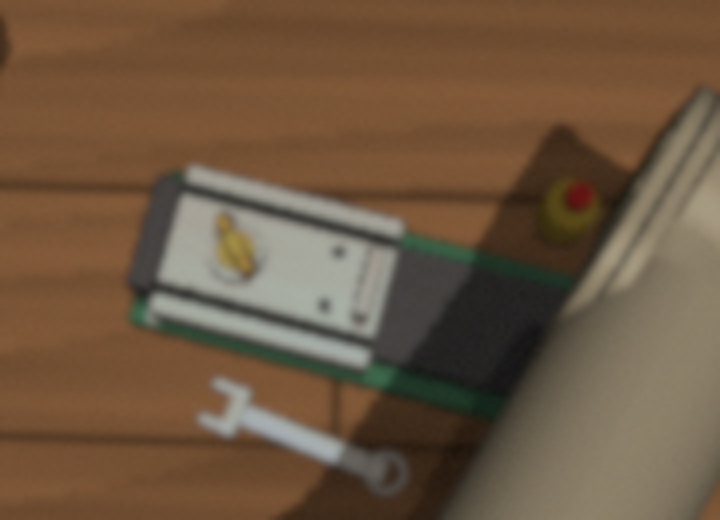

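The carriage is seated against the stop in both views (scene ~(545,240), top ~(165,240)), and it held at 21 N. The screw is at about (0.591, -0.002) with the wings at about 28.5°. I'll go above it with tool x at 208.5° so there is room to turn clockwise.

```bash
python3 -m pendant '[[0.8,0,0,0,0,-1.2,-0.3],[1.6,0.01,0,0,0,-2.4,-0.3],[2.4,0.02,0,0,0,-3.6,-0.3],[3.2,0.02,0.05,0,0,-4.8,-0.3],[4,0.03,0.1,0,0,-6,-0.3],[4.86,0.03,0.1,0,0,-7.2,-0.3],[4.86,0.03,0.1,0,0,-8.4,-0.3],[4.86,0.03,0.1,0,0,-9.6,-0.3],[4.86,0.03,0.1,0,0,-10.8,-0.3],[4.86,0.03,0.1,0,0,-12,-0.3]]'
python3 -c "from h import *;go([.591,-.002,.15],208.5)"
```

```text
clock: 14.2
position: [0.5907, -0.0022, 0.2003]
ee_rot: [0.059, 0.998, 0.0, -0.0]
ft_force: [-0.5, -0.4, 1.0]
grip_width: 0.35
grasp_force: 0.0
t 14.2 pos [ 0.5907 -0.0022  0.2003] yaw 173.2 j [-0.42  0.29  0.43  1.64 -0.13  1.24  1.48] F [-0.5 -0.4  1. ] T [ 0.013 -0.012 -0.073]
shift [-0.005  0.004  1.006] turn [ 2.000e-03 -1.000e-03 -4.412e+00]
```

```bash
python3 -m pendant '[[0,0,0,0,0,-1.2,-0.3],[0,0,0,0,0,-2.4,-0.3],[0,0,0.2,0,0,-3.6,-0.3],[0,0,0.5,0,0,-4.4,-0.3],[0,0,0.8,0,0,-4.4,-0.3],[0,0,1.1,0,0,-4.4,-0.3],[0,0,1.4,0,0,-4.4,-0.3],[0,0,1.68,0,0,-4.4,-0.3],[0,0,1.68,0,0,-4.4,-0.3],[0,0,1.68,0,0,-4.4,-0.3]]'
python3 - <<'E'
from h import *
go([.591,-.002,.116],208.5)
T=[]
for i in range(4):
    im,d=manip.camera('scene');T.append(manip.get_obs()['torque'][2])
print('Tz',np.round(T,3))
cv2.imwrite('pics/e.png',cv2.resize(im[150:250,230:340,::-1],None,fx=6,fy=6,interpolation=cv2.INTER_CUBIC))
E
```

```text
clock: 15.45
position: [0.5911, -0.0031, 0.1167]
ee_rot: [-0.242, 0.97, -0.0, 0.0]
ft_force: [0.2, -0.3, -0.1]
grip_width: 0.348
grasp_force: 0.0
t 15.45 pos [ 0.5911 -0.0031  0.1167] yaw -152.0 j [-0.34  0.37  0.33  1.72 -0.13  1.07  2.09] F [ 0.2 -0.3 -0.1] T [0.014 0.025 0.028]
shift [-0.008  0.02   0.014] turn [-0.001  0.004 -0.062]
Tz [0.016 0.022 0.021 0.007]
```

View pics/e.png

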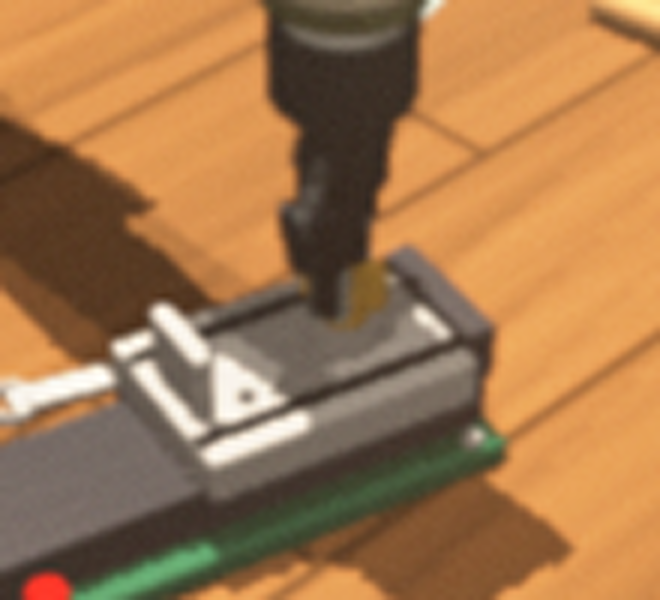

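The wings are between the open fingers (about 345,300) with no contact. I'll close gently, biased about 2 mm towards the stop.

```bash
python3 -m pendant '[[-0.02,0.04,0,0,0,0,-0.3],[-0.02,0.04,0,0,0,0,-0.6],[-0.02,0.04,0,0,0,0,-0.8],[-0.02,0.04,0,0,0,0,-1],[-0.02,0.04,0,0,0,0,-1],[-0.02,0.04,0,0,0,0,-1],[-0.02,0.04,0,0,0,0,-1],[-0.02,0.04,0,0,0,0,-1],[-0.02,0.04,0,0,0,0,-1],[-0.02,0.04,0,0,0,0,-1]]' 25
python3 - <<'E'
from h import *
go([.591,-.002,.116],208.5)
T=[]
for i in range(4):
    manip.camera('scene');T.append(manip.get_obs()['torque'][2])
print('Tz',np.round(T,3))
E
```

```text
clock: 16.9
position: [0.5908, -0.0009, 0.1164]
ee_rot: [-0.242, 0.97, -0.0, 0.0]
ft_force: [-1.4, -1.0, 2.9]
grip_width: 0.109
grasp_force: 25.5
t 16.9 pos [ 0.5908 -0.0009  0.1164] yaw -152.0 j [-0.34  0.37  0.33  1.72 -0.13  1.07  2.09] F [-1.4 -1.   2.9] T [-0.161  0.067  0.024]
shift [ 0.008 -0.021  0.008] turn [-0.001  0.002 -0.061]
Tz [ 0.029  0.048 -0.011  0.078]
```

```bash
python3 -m pendant '[[0,0,0,0,0,0.7,-1],[0,0,0,0,0,1.4,-1],[0,0,0,0,0,2.1,-1],[0,0,0,0,0,2.8,-1],[0,0,0,0,0,3.5,-1],[0,0,0,0,0,4.2,-1],[0,0,0,0,0,4.9,-1],[0,0,0,0,0,5.6,-1],[0,0,0,0,0,6.2,-1],[0,0,0,0,0,6.2,-1]]'
cat > t.py <<'E'
from h import *
go([.591,-.0005,.116],208.5)
T=[]
for i in range(4):
    manip.camera('scene');T.append(manip.get_obs()['torque'][2])
print('Tz',np.round(T,3),round(float(np.mean(T)),3))
E
python3 t.py
```

```text
clock: 18.35
position: [0.5908, 0.0004, 0.1164]
ee_rot: [0.187, 0.982, 0.001, -0.0]
ft_force: [-1.5, 2.3, 5.4]
grip_width: 0.111
grasp_force: 25.7
t 18.35 pos [5.908e-01 4.000e-04 1.164e-01] yaw 158.5 j [-0.46  0.38  0.48  1.73 -0.2   1.08  1.27] F [-1.5  2.3  5.4] T [ 0.709  0.091 -0.005]
shift [-0.01  -0.015  0.008] turn [ 9.000e-03  2.000e-03 -6.255e+00]
Tz [-0.036 -0.09  -0.012 -0.061] -0.05
```

```bash
python3 -m pendant '[[0,0.02,0,0,0,0.2,-1],[0,0.02,0,0,0,0.4,-1],[0,0.02,0,0,0,0.6,-1],[0,0.02,0,0,0,0.8,-1],[0,0.02,0,0,0,1,-1],[0,0.02,0,0,0,1.2,-1],[0,0.02,0,0,0,1.3,-1],[0,0.02,0,0,0,1.3,-1],[0,0.02,0,0,0,1.3,-1],[0,0.02,0,0,0,1.3,-1]]';python3 t.py
```

```text
clock: 19.8
position: [0.591, 0.0007, 0.1164]
ee_rot: [0.275, 0.961, 0.0, -0.0]
ft_force: [-1.5, 2.1, 5.8]
grip_width: 0.111
grasp_force: 25.8
t 19.8 pos [0.591  0.0007 0.1164] yaw 148.1 j [-0.49  0.39  0.51  1.73 -0.21  1.08  1.1 ] F [-1.5  2.1  5.8] T [ 0.593  0.369 -0.068]
shift [-0.012 -0.02   0.008] turn [ 6.000e-03 -2.000e-03 -7.553e+00]
Tz [-0.029 -0.024 -0.018 -0.013] -0.021
```

```bash
python3 -m pendant '[[0,0,0,0,0,0.2,-1],[0,0,0,0,0,0.4,-1],[0,0,0,0,0,0.6,-1],[0,0,0,0,0,0.8,-1],[0,0,0,0,0,1,-1],[0,0,0,0,0,1.2,-1],[0,0,0,0,0,1.2,-1],[0,0,0,0,0,1.2,-1],[0,0,0,0,0,1.2,-1],[0,0,0,0,0,1.2,-1]]';python3 t.py
```

```text
clock: 21.25
position: [0.5911, 0.0009, 0.1164]
ee_rot: [0.354, 0.935, 0.0, -0.0]
ft_force: [-1.5, 3.9, 4.9]
grip_width: 0.11
grasp_force: 25.7
t 21.25 pos [0.5911 0.0009 0.1164] yaw 138.5 j [-0.51  0.4   0.54  1.73 -0.23  1.08  0.94] F [-1.5  3.9  4.9] T [ 0.668  0.214 -0.023]
shift [-0.016 -0.023  0.008] turn [ 8.000e-03 -0.000e+00 -8.752e+00]
Tz [-0.013 -0.052 -0.019 -0.051] -0.034
```

```bash
python3 -m pendant '[[0.015,0.025,0,0,0,0.2,-1],[0.015,0.025,0,0,0,0.4,-1],[0.015,0.025,0,0,0,0.6,-1],[0.015,0.025,0,0,0,0.8,-1],[0.015,0.025,0,0,0,1,-1],[0.015,0.025,0,0,0,1.2,-1],[0.015,0.025,0,0,0,1.2,-1],[0.015,0.025,0,0,0,1.2,-1],[0.015,0.025,0,0,0,1.2,-1],[0.015,0.025,0,0,0,1.2,-1]]';python3 t.py
```

```text
clock: 22.7
position: [0.5914, 0.0012, 0.1164]
ee_rot: [0.432, 0.902, -0.0, 0.0]
ft_force: [-1.0, -0.4, 5.2]
grip_width: 0.113
grasp_force: 25.8
t 22.7 pos [0.5914 0.0012 0.1164] yaw 128.8 j [-0.54  0.4   0.57  1.73 -0.24  1.08  0.79] F [-1.  -0.4  5.2] T [ 0.016  0.196 -0.085]
shift [-0.022 -0.027  0.008] turn [-2.000e-03  1.000e-03 -9.958e+00]
Tz [-0.055 -0.02  -0.015 -0.032] -0.031
```

```bash
python3 -m pendant '[[0,0,0,0,0,0.2,-1],[0,0,0,0,0,0.4,-1],[0,0,0,0,0,0.6,-1],[0,0,0,0,0,0.8,-1],[0,0,0,0,0,1,-1],[0,0,0,0,0,1.2,-1],[0,0,0,0,0,1.2,-1],[0,0,0,0,0,1.2,-1],[0,0,0,0,0,1.2,-1],[0,0,0,0,0,1.2,-1]]';python3 t.py
```

```text
clock: 24.15
position: [0.5915, 0.0013, 0.1164]
ee_rot: [0.506, 0.862, 0.0, 0.0]
ft_force: [0.2, -0.3, 5.5]
grip_width: 0.112
grasp_force: 25.7
t 24.15 pos [0.5915 0.0013 0.1164] yaw 119.2 j [-0.57  0.41  0.6   1.73 -0.26  1.08  0.63] F [ 0.2 -0.3  5.5] T [-0.129 -0.136 -0.034]
shift [-0.027 -0.027  0.008] turn [-0.0000e+00  4.0000e-03 -1.1165e+01]
Tz [-0.04  -0.016 -0.038 -0.013] -0.027
```

```bash
python3 -m pendant '[[0,0,0,0,0,0.2,-1],[0,0,0,0,0,0.4,-1],[0,0,0,0,0,0.6,-1],[0,0,0,0,0,0.8,-1],[0,0,0,0,0,0.9,-1],[0,0,0,0,0,0.9,-1],[0,0,0,0,0,0.9,-1],[0,0,0,0,0,0.9,-1],[0,0,0,0,0,0.9,-1],[0,0,0,0,0,0.9,-1]]';python3 t.py
```

```text
clock: 25.6
position: [0.5916, 0.0015, 0.1164]
ee_rot: [0.559, 0.829, 0.0, 0.0]
ft_force: [5.2, -1.0, 3.6]
grip_width: 0.112
grasp_force: 25.5
t 25.6 pos [0.5916 0.0015 0.1164] yaw 112.0 j [-0.58  0.41  0.63  1.73 -0.27  1.08  0.51] F [ 5.2 -1.   3.6] T [-0.341 -1.224  0.113]
shift [-0.032 -0.027  0.009] turn [ 2.000e-03  5.000e-03 -1.206e+01]
Tz [0.118 0.1   0.133 0.142] 0.123
```

Torque has risen to about 0.12 N m, so this is the bottom. I'll add a small step to be clearly above 0.15 and well below 0.4.

```bash
python3 -m pendant '[[0,0,0,0,0,0.1,-1],[0,0,0,0,0,0.2,-1],[0,0,0,0,0,0.3,-1],[0,0,0,0,0,0.4,-1],[0,0,0,0,0,0.4,-1],[0,0,0,0,0,0.4,-1],[0,0,0,0,0,0.4,-1],[0,0,0,0,0,0.4,-1],[0,0,0,0,0,0.4,-1],[0,0,0,0,0,0.4,-1]]';python3 t.py
```

```text
clock: 27.05
position: [0.5918, 0.0016, 0.1164]
ee_rot: [0.582, 0.813, 0.0, 0.0]
ft_force: [4.2, -1.9, 2.5]
grip_width: 0.11
grasp_force: 25.9
t 27.05 pos [0.5918 0.0016 0.1164] yaw 108.8 j [-0.59  0.42  0.64  1.73 -0.28  1.08  0.46] F [ 4.2 -1.9  2.5] T [-0.356 -1.314  0.275]
shift [-0.035 -0.028  0.008] turn [ 3.0000e-03  7.0000e-03 -1.2457e+01]
Tz [0.29  0.318 0.327 0.306] 0.31
```

Finger-tight at about 0.31 N m, so I'll stop here and back off 90°.

```bash
python3 -m pendant '[[0,0,0,0,0,-0.6,-1],[0,0,0,0,0,-1.3,-1],[0,0,0,0,0,-2,-1],[0,0,0,0,0,-2.7,-1],[0,0,0,0,0,-3.4,-1],[0,0,0,0,0,-4.1,-1],[0,0,0,0,0,-4.8,-1],[0,0,0,0,0,-5.4,-1],[0,0,0,0,0,-5.7,-1],[0,0,0,0,0,-5.7,-1]]';python3 t.py; python3 -m pendant '[[0,0,0,0,0,-0.6,-1],[0,0,0,0,0,-1.3,-1],[0,0,0,0,0,-2,-1],[0,0,0,0,0,-2.7,-1],[0,0,0,0,0,-3.4,-1],[0,0,0,0,0,-4.1,-1],[0,0,0,0,0,-4.8,-1],[0,0,0,0,0,-5.4,-1],[0,0,0,0,0,-5.6,-1],[0,0,0,0,0,-5.6,-1]]';python3 t.py
```

```text
clock: 28.5
position: [0.5908, 0.0007, 0.1164]
ee_rot: [0.221, 0.975, -0.0, -0.0]
ft_force: [0.6, -4.2, 6.4]
grip_width: 0.11
grasp_force: 26.0
t 28.5 pos [0.5908 0.0007 0.1164] yaw 154.4 j [-0.47  0.39  0.49  1.73 -0.2   1.08  1.2 ] F [ 0.6 -4.2  6.4] T [-0.737 -0.222  0.039]
shift [-0.013 -0.021  0.007] turn [-3.000e-03 -8.000e-03 -6.762e+00]
Tz [-0.031 -0.012  0.048  0.023] 0.007
clock: 29.95
position: [0.5908, -0.0004, 0.1164]
ee_rot: [-0.166, 0.986, -0.001, -0.001]
ft_force: [1.4, -5.9, 7.6]
grip_width: 0.114
grasp_force: 26.0
t 29.95 pos [ 5.908e-01 -4.000e-04  1.164e-01] yaw -160.9 j [-0.36  0.37  0.35  1.72 -0.14  1.07  1.94] F [ 1.4 -5.9  7.6] T [-1.368 -0.121  0.028]
shift [-0.004 -0.004  0.008] turn [-0.007 -0.013 -1.169]
Tz [0.052 0.01  0.018 0.021] 0.025
```

Backed off 90.3°, with the tool still pressing lightly towards the stop. Releasing, lifting and retreating to look.

```bash
python3 -m pendant '[[0,0,0,0,0,0,-0.8],[0,0,0,0,0,0,-0.6],[0,0,0,0,0,0,-0.3],[0,0,0,0,0,0,-0.3],[0,0,0,0,0,0,-0.3],[0,0,-0.3,0,0,0,-0.3],[0,0,-0.8,0,0,0,-0.3],[0,0,-1.4,0,0,0,-0.3],[0,0,-2,0,0,0,-0.3],[0,0,-2.4,0,0,0,-0.3]]'; python3 -m pendant '[[1,0,0,0,0,0.4,-0.3],[2,0,0,0,0,0.8,-0.3],[2.6,-0.5,0,0,0,1,-0.3],[2.6,-1.4,0,0,0,1,-0.3],[2.6,-2.3,0,0,0,1,-0.3],[2.6,-3.2,0,0,0,1,-0.3],[2.6,-4,0,0,0,1,-0.3],[2.6,-4.4,0,0,0,1,-0.3],[2.6,-4.4,0,0,0,1,-0.3],[2.6,-4.4,0,0,0,1,-0.3]]'
python3 - <<'E'
from h import *
ims=[]
for c in ('top','scene'):
    im,p,col=cloud(c)
    b=im[140:270,200:400] if c=='top' else im[140:270,180:380]
    ims.append(cv2.resize(b[:,:,::-1],None,fx=2,fy=2,interpolation=cv2.INTER_CUBIC) if 0 else cv2.resize(b[:,:,::-1],(460,299),interpolation=cv2.INTER_CUBIC))
    hsv=cv2.cvtColor(col[None].astype(np.uint8),cv2.COLOR_RGB2HSV)[0]
    br=(hsv[:,0]>15)&(hsv[:,0]<32)&(hsv[:,1]>100)&(p[:,2]>.112)&(p[:,2]<.137)&(abs(p[:,0]-.59)<.05)&(abs(p[:,1])<.05)
    q=p[br]
    if len(q)<8: print(c,len(q)); continue
    e,V=np.linalg.eigh(np.cov(q[:,:2].T));v=V[:,1];t=(q[:,:2]-q[:,:2].mean(0))@v
    print(c,len(q),np.round(q[:,:2].mean(0)+v*(t.max()+t.min())/2,4),np.degrees(np.arctan2(v[1],v[0]))%180,t.max()-t.min())
cv2.imwrite('pics/f.png',np.vstack(ims))
go([.59,0,.2],208)
E
```

```text
clock: 31.4
position: [0.5918, 0.0015, 0.2391]
ee_rot: [-0.167, 0.986, 0.0, 0.001]
ft_force: [-0.8, 0.9, 0.1]
grip_width: 0.347
grasp_force: 0.0
clock: 32.65
position: [0.5411, -0.248, 0.2367]
ee_rot: [-0.098, 0.995, 0.0, 0.0]
ft_force: [0.5, -0.3, 0.2]
grip_width: 0.345
grasp_force: 0.0
top 49 [ 0.5888 -0.002 ] 19.199335292868597 0.04006334932445617
scene 65 [ 0.5931 -0.0032] 18.201751685536294 0.04582813445899407
t 32.75 pos [ 0.5412 -0.2477  0.2367] yaw -168.7 j [-0.12  0.29  0.58  1.58 -0.17  1.31  2.25] F [ 0.3  0.3 -0.4] T [-0.019 -0.002 -0.015]
shift [-1.928  4.666  0.738] turn [ 0.004  0.006 -2.087]
```

View pics/f.png

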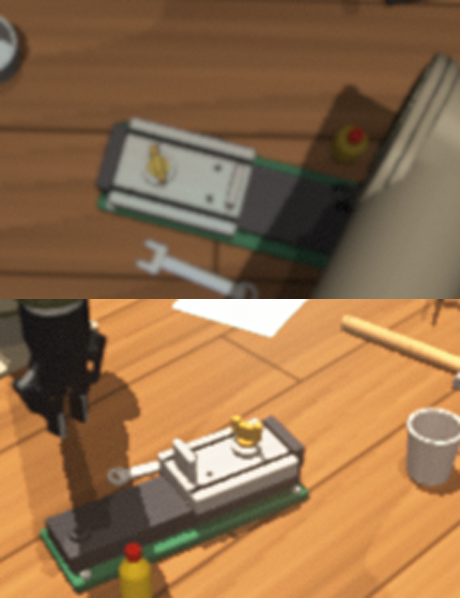

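The carriage is still against the stop (top ~(125,160), screw at the same position as before). The wings are at 18.7°, matching the 90° back-off, and the bystanders haven't moved.

```bash
python3 -c "from h import *;print(manip.hand_in())"
```

```text
the job is handed in; nothing more can be done
None
```

I've handed the job in at about 33 s of the 64 s allowed: the carriage is home against its stop, and the thumbscrew was tightened to bottom at about 0.31 N m, then backed off about 90°. The bystanders look unmoved in the final pictures.

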